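Clamp the bar in the cut-off saw through its guard window and shut the window

TASK

Get the cut-off saw ready for its cut: reach down through the open window of the clear guard and press the vise's cam lever all the way down, so that the steel bar is clamped, then draw back out and push the sliding shutter by its upright lip until the window is fully closed. Use only the fingertips or the outside of the fingers, do not touch the guard itself (its panels, the window's edge or the shutter's rails), and leave the bar in its vise and everything else where it stands.

Things in the scene. Friction and masses are not known exactly. Their poses are not given: they have to be found in the camera images.
- saw: Bench-top precision cut-off saw, grey, fixed, 330 (x) x 380 (y) x 160 mm. Origin: centre of its underside; x to its rear, y to its left, z up; its front (-x) faces the robot, yaw varies. Left part (y above 32 mm): drive housing, flat top 160 mm high. Right part: cutting bay with vise and blade under the guard. 'Saw x, y, z' below are in this frame.
- guard: Fixed clear guard over the cutting bay, with the saw's origin and axes; top panel 6 mm thick, upper face 160 mm high, with one window (see window). Two aluminium shutter rails, 171 mm high, run along saw y at saw x = -156 to -141 and -59 to -44 mm, from y = -118 to +118 mm, joined by a stop bar of the same height at y = -124 to -118 mm. Not to be touched.
- window (a point): Centre of the guard's loading window at saw x = -100, y = -60, z = 161 mm: a rectangular opening 76 mm (saw x) by 84 mm (saw y), edged with dark trim 6 mm wide, from 152 to 161 mm high. Axes parallel to the saw's.
- lever (a joint): The vise's cam lever in the window: steel with a black thumb pad, hinged about saw y at saw x = -45, y = -60, z = 122.5 mm, pointing to the front (-x). 0 = raised 0.60 rad (34 deg), vise open; 0.60 = level, fully down on its stop, vise clamped. Starts at 0 to 0.12. Turning it takes about 5 N down on the pad, 9 N in the last 0.05 rad as the bar is clamped; it stays where left.
- lever_pad (a point): Centre of the upper face of the lever's thumb pad, 62 mm from the hinge; the pad is 30 mm along the lever, 24 mm wide (saw y), 12 mm thick. Lever raised: at saw x = -92, y = -60, z = 163 mm, level with the window; fully down: at saw x = -107, y = -60, z = 129.5 mm, 31 mm below the top of the window's edge. Turns with the lever.
- shutter (a joint): The window's sliding shutter: aluminium plate 88 (saw x) x 100 (saw y) x 4 mm, upper face 166 mm high, in the rails, sliding along saw y. 0 = fully open, lying to the left of the window; grows in m as it moves to the saw's right (-y); 0.115 = on its stop, window closed. Starts at 0 to 0.015, window uncovered. Friction about 1.5 N.
- shutter_lip (a point): Top edge, mid-length, of the face to push (towards saw +y) of the shutter's upright lip: a plate 60 mm long (saw x), 4 mm thick, at the shutter's left end, up to 190 mm high (24 mm above the shutter). Open: saw x = -100, y = +105 mm; closed: y = -10 mm. Left of it, between the rails, is only the flat top, 160 mm high. Axes parallel to the saw's.
- jaw: The vise's moving jaw, dark steel, 16 x 52 x 37 mm; the cam lever drives it to the rear (saw +x) by 5.6 mm. Origin: centre of the lower edge of its gripping face.
- bar: The round steel bar to be cut, diameter 25 mm, 80 mm long, lying along the saw's y on the vise bed (95 mm high) between the jaws, with about 5 mm of play until the lever is pressed. Origin at its middle, axis along its y.
- mount: Bystander: black resin specimen mount, diameter 30, 20 mm high, standing on top of the saw, behind the shutter. Origin under its centre.
- spanner: Bystander: steel spanner, 130 mm long, lying on top of the guard, behind the window. Origin at its underside.
- dressing_stick: Bystander: white dressing stick 100 x 22 x 16 mm lying on the bench. Origin under its centre.
- wash_bottle: Bystander: white bottle, diameter 64, 170 mm high, on the bench at one side of the saw. Origin under its centre.
- jar: Bystander: amber jar with black cap, diameter 60, 75 mm high, on the bench at one side of the saw. Origin under its centre.
- beaker: Bystander: glass beaker, diameter 68, 85 mm high, on the bench at one side of the saw. Origin under its centre.
- brush: Bystander: cleaning brush, 160 mm long, lying on the bench to the right, in front of the saw. Origin at its underside.

How it is judged:
On the way, in this order (a step that is already met when the one before it is completed fails the run):
1. the lever is pressed fully down through the open window (value of joint lever above 0.57 rad and value of joint shutter below 0.03 m), for 0.2 s.
2. the shutter is pushed fully closed (value of joint lever above 0.57 rad and value of joint shutter above 0.108 m), for 0.2 s.
At the end, for the whole second after the job is handed in: The cam lever is fully down (within 0.03 rad of its stop), the jaw presses on the bar with more than 2 N, the bar still lies on the vise bed (within 3.5 mm of its height there), and the shutter is within 7 mm of its closed stop, so that it covers the window (all of step 2 and contact force between jaw and bar above 2 N and z of bar in the frame of saw between 0.104 and 0.111 m); the robot touches nothing.
It fails at once if the robot touches the guard (panels, window edge or rails) with more than 0.5 N (contact force between any of the fingers, the arm and guard above 0.5 N).
It fails at once if another part of the robot than the fingers presses on the saw with more than 0.5 N (contact force between the arm and saw above 0.5 N).
It fails at once if the bar is lifted or moved more than 12 mm (distance of bar from where it was at the start of the episode above 0.012 m).
It fails at once if a bystander is moved more than 20 mm (distance of any of mount, spanner, dressing_stick, wash_bottle, jar, beaker, brush from where it was at the start of the episode above 0.02 m).
It also fails if it takes over 43 s, if anything falls off the work surface, if the arm or the gripper's body presses on something with over 40 N, if the wrist force passes 120 N, or if a joint passes its speed limit or range.

ROBOT

A 6-joint arm with a two-finger parallel gripper is mounted at the origin on the work surface. World frame = base frame: x ahead of the robot, y to its left, z up, the work surface at z = 0. Lengths are in m, angles in rad, forces in N, time in s.
With the tool pointing down it reaches from about 0.15 to 0.775 m from the base axis. Payload 6.1 kg.
Tool frame: the origin (TCP) lies at the very end of the fingers, on their centre line; the grasp point (between the pads) lies manip.grip_point_offset behind it (manip.grip_point_offset is the distance from the TCP to the grasp point, in m); z points along the fingers, y is the direction in which the jaws open and shut (so a half turn about z gives the same grasp; the last joint's range is limited). The gripper opens to 85 mm and grips with 20 to 120 N. Pads are 22 mm wide; open, the fingers measure 114 mm over their backs; the gripper's body (76 mm by 85 mm) begins 54 mm behind the grasp point. The pads swing forward as they close: fully open they stand 13 mm farther back than shut.
Start: joints at [1.129, 0.126, -0.04, 1.405, 0, 1.571], TCP at [0.224, 0.475, 0.231] pointing down, gripper open.
Joint ranges: [-2.72, 2.72], [-0.95, 1.95], [-1.27, 1.35], [-1.78, 2.02], [-1.46, 1.47], [-3.14, 3.14]. Speed limits (rad/s): [2.39, 2.39, 3.01, 3.14, 3.14, 3.14].

INTERFACE

Orientations are given as a unit quaternion [w, x, y, z].
In Python, from bench import manip, eyes, workorder gives the robot as it stands.
- The arm moves only by the shell command python3 -m creep 'ROWS' [FORCE]. ROWS is JSON, a list of rows, each an object of numbers: "x", "y", "z": the shift along the tool's x, y, z in cm; "ax", "ay", "az": the turn, a rotation vector about the tool's x, y, z in degrees; "jaw": the finger opening in cm, from 0 to 8.54. In form: [{"x": .., "y": .., "z": .., "ax": .., "ay": .., "az": .., "jaw": ..}, ...]. A call has 1 to 20 rows; each row shifts and turns the pose as measured when the row begins, along the tool's axes as they then stand; what a row does not reach is not made up. A row lasts 1/12 s, in which the tool goes at most 41.7 mm and 7.16 degrees, less where a joint would pass 70% of its speed; a pose out of reach is approached as far as the arm can. A call is refused whole if a number of a shift passes 4.17 or a number of a turn 7.16, either way. A call with a gripper value outside its range is refused whole. The fingers move at their own pace and stop on an object; FORCE is the grip in N (left out, the last holds). Time passes only in rows, so rows that do not move let the fingers close. It gives the time, the measured TCP pose, the force and the opening at its end, in the units of the state.
- manip.sense(): the state, without advancing time (a new reading comes with each control period).
- eyes.camera(name): name is "scene" or "top" or "wrist"; returns the picture (384x512x3 uint8, blue, green, red); there is no depth.
- eyes.camera_info(name): a dict with "intrinsics" (3x3 intrinsics, pixels), "eye" and "attitude" of the camera in the world. Camera axes: x right, y down, z forward; pixel columns grow to the right and rows downward; lengths in m; the calibration is good to about 2 mm. A picture is of the moment at which its call begins: read the wrist's pose just before it. camera_info takes no time and is no camera call; for the wrist camera it gives the pose at the moment of the call.
- workorder.finish_job(): hands the job in, once; it reports no verdict.
The state is a dict: "time": time; "joint_pos": joint angles; "dq": joint speeds; "effort": joint torques, N m; "ee_pos": TCP position; "tcp_rot": TCP orientation; "ft_force": force on the tool from outside, world axes, zero at the start; "moment": the same for the moment, N m; "finger_gap": finger opening in m.
Only numpy, scipy, OpenCV 4.12 (cv2) and the standard library are available. Lean on these libraries where they do the work, as an engineer would, in place of code of your own. Each camera call takes 0.05 s, during which the arm holds its last target. There are 200 camera calls.

## Working session

There is one attempt and no reset: what is moved stays moved. The work goes in short steps, Python scripts to look and compute and a shell command to move; the robot and the scene stay as the last step left them, time stands still between calls to the robot, and variables do not carry over. Pictures are saved under pics/ and viewed, about 8 in all and at most 12, crops included, and the job is handed in when it is done.

```bash
mkdir -p pics; python3 - <<'E'
from bench import manip, eyes
import cv2, numpy as np
print(manip.sense(), manip.grip_point_offset)
for n in("scene","top"):
    cv2.imwrite(f"pics/{n}0.png",eyes.camera(n)); i=eyes.camera_info(n); print(n,{k:np.round(v,4).tolist() for k,v in i.items()})
E
```

```text
{'time': 0.0, 'joint_pos': array([ 1.12899689e+00,  1.26408191e-01, -4.06182304e-02,  1.40542670e+00,
        8.99587905e-06,  1.57079069e+00]), 'dq': array([-0.00010901, -0.00137285,  0.00011829,  0.00025816,  0.00115935,
       -0.00020615]), 'effort': array([ 1.79274571e-04, -4.35918581e+01,  3.52922130e+01,  1.75088336e-02,
        6.90543175e-05, -1.66328732e-05]), 'ee_pos': array([0.22428973, 0.47421109, 0.23050902]), 'tcp_rot': array([-1.85898940e-04,  2.19104746e-01,  9.75700991e-01, -8.07281360e-04]), 'ft_force': array([0.6345307 , 0.35446298, 0.03275628]), 'moment': array([0.02147436, 0.00272013, 0.01288601]), 'finger_gap': 0.08529406629446333} 0.0187
scene {'intrinsics': [[359.1665, 0.0, 252.1693], [0.0, 359.1665, 186.6919], [0.0, 0.0, 1.0]], 'eye': [1.1777, 0.2896, 0.9627], 'attitude': [-0.1874, 0.4993, 0.793, -0.2944]}
top {'intrinsics': [[425.9136, 0.0, 250.164], [0.0, 425.9136, 193.5542], [0.0, 0.0, 1.0]], 'eye': [0.3823, 0.0009, 1.5124], 'attitude': [-0.0461, 0.7157, -0.6953, 0.0474]}
```

View pics/top0.png

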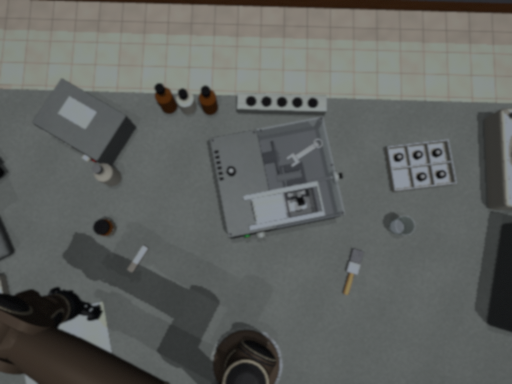

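View pics/scene0.png

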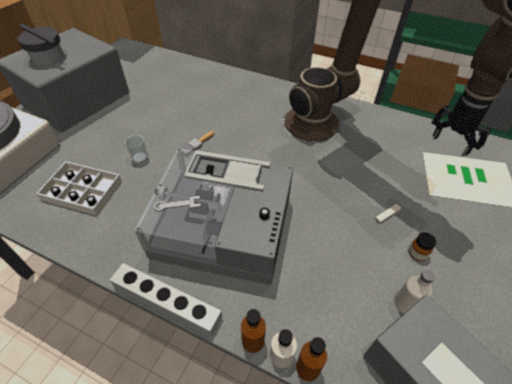

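The top view shows the saw at px (208–342, 118–237), with the shutter and rails at (245–325, 182–228). The brush is at (352, 270), the arm is at lower left and the robot base is at (247, 360). I'll enlarge the saw area next.

```bash
python3 - <<'E'
import cv2
a=cv2.imread("pics/top0.png")[110:245,200:350]
cv2.imwrite("pics/top0c.png",cv2.resize(a,None,fx=5,fy=4.4444 if 0 else 4.4,interpolation=cv2.INTER_CUBIC) if 0 else cv2.resize(a,(660,594),interpolation=cv2.INTER_CUBIC))
E
```

```text
(no output)
```

View pics/top0c.png

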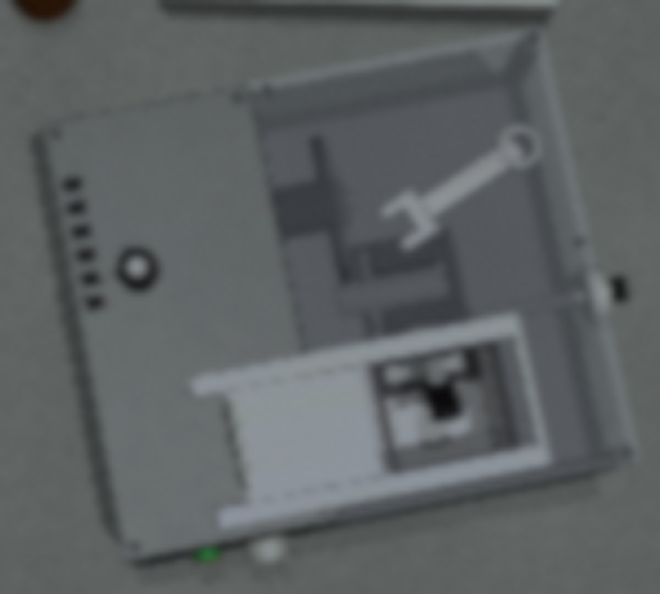

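```bash
cat > h.py <<'E'
import numpy as np, cv2
from scipy.spatial.transform import Rotation as R
from scipy.optimize import least_squares
from bench import manip, eyes
def rot(q): return R.from_quat(np.r_[q[1:],q[0]])
def proj(P,i):
    p=rot(i["attitude"]).inv().apply(np.atleast_2d(P)-i["eye"]); p=p@np.array(i["intrinsics"]).T; return p[:,:2]/p[:,2:]
def s2w(P,s):
    return R.from_euler('z',s[2]).apply(np.atleast_2d(P))+[s[0],s[1],0]
def fit(P,uv,i,s0=(.5,0,0)):
    r=least_squares(lambda s:(proj(s2w(P,s),i)-uv).ravel(),s0); return r.x,r.fun.reshape(-1,2)
E
python3 - <<'E'
from h import *
P=np.array([[-44,118,171],[-44,-124,171],[-156,-124,171],[-156,118,171],[-165,190,160],[165,190,160],[165,-190,160],[-165,-190,160]])/1e3
uv=np.array([[191,380],[520,313],[550,462],[220,527],[130,558],[38,135],[537,33],[630,460]])/4.4+[199.6,109.6]
i=eyes.camera_info("top"); s,r=fit(P,uv,i); print(s,np.degrees(s[2]),r.round(1).tolist())
s4,r4=fit(P[:4],uv[:4],i,s); print(s4,r4.round(1).tolist())
for n,p in dict(window=[-.1,-.06,.161],pad=[-.092,-.06,.163],paddown=[-.107,-.06,.1295],lip=[-.1,.105,.19]).items(): print(n,s2w(p,s))
t=manip.sense(); print(rot(t["tcp_rot"]).as_matrix().round(3))
w=eyes.camera_info("wrist"); print(rot(t["tcp_rot"]).inv().apply(np.array(w["eye"])-t["ee_pos"]))
E
```

```text
[ 0.62243281 -0.07992723  0.23083167] 13.22568025473109 [[-0.4, -0.1], [-0.9, 0.0], [0.1, 0.5], [0.1, 1.1], [-1.3, 1.6], [-0.0, -2.0], [0.3, -1.3], [2.2, -0.2]]
[ 0.62383033 -0.0813517   0.22499932] [[-0.1, -0.7], [-0.5, -0.1], [0.4, 0.3], [0.2, 0.5]]
window [[ 0.53881239 -0.16121454  0.161     ]]
pad [[ 0.5466002  -0.15938425  0.163     ]]
paddown [[ 0.53199806 -0.16281605  0.1295    ]]
lip [[ 0.5010625  -0.00059093  0.19      ]]
[[-0.904  0.428 -0.001]
 [ 0.428  0.904 -0.001]
 [ 0.    -0.001 -1.   ]]
[ 0.07114147 -0.00106046 -0.14248364]
```

```bash
python3 -m creep '[{"z":-1.2,"az":-6.4,"jaw":0},{"z":-1.2,"az":-6.4,"jaw":0},{"z":-1.2,"az":-6.4,"jaw":0},{"z":-1.2,"az":-6.4,"jaw":0},{"z":-1.2,"az":-6.4,"jaw":0},{"z":-1.2,"az":-6.4,"jaw":0},{"x":-0.9,"y":-3.9},{"x":-0.9,"y":-3.9},{"x":-0.9,"y":-3.9},{"x":-0.9,"y":-3.9},{"x":-0.9,"y":-3.9},{"x":-0.9,"y":-3.9},{"x":-0.9,"y":-3.9},{"x":-0.9,"y":-3.9},{"x":-0.9,"y":-3.9},{"x":-0.9,"y":-3.9}]' 20
cat >> h.py <<'E'
S=np.array([.623,-.0805,.228])
def where(S=S):
    t=manip.sense(); m=rot(t["tcp_rot"])
    d=R.from_euler('z',-S[2]).apply(t["ee_pos"]-[S[0],S[1],0])
    M=(R.from_euler('z',-S[2])*m).as_matrix()
    print("t",t["time"],"saw mm",(d*1e3).round(1),"F",t["ft_force"].round(1),"gap",round(t["finger_gap"],4),"toolx",M[:,0].round(3),"tooly",M[:,1].round(3))
    return d,M
E
python3 -c "from h import *; where()"
```

```text
t 0.1 saw mm [-263.   630.5  230.6] F [-0.4  1.2 -0.2] gap 0.0857 toolx [-0.784  0.621  0.   ] tooly [ 0.621  0.784 -0.001]invalid input
```

```bash
python3 -m creep '[{"x":0,"y":0,"z":-1.2,"ax":0,"ay":0,"az":-6.4,"jaw":0},{"x":0,"y":0,"z":-1.2,"ax":0,"ay":0,"az":-6.4,"jaw":0},{"x":0,"y":0,"z":-1.2,"ax":0,"ay":0,"az":-6.4,"jaw":0},{"x":0,"y":0,"z":-1.2,"ax":0,"ay":0,"az":-6.4,"jaw":0},{"x":0,"y":0,"z":-1.2,"ax":0,"ay":0,"az":-6.4,"jaw":0},{"x":0,"y":0,"z":-1.2,"ax":0,"ay":0,"az":-6.4,"jaw":0}]' 20
python3 -c "from h import *; where()"
```

```text
time: 0.6
ee_pos: [0.2232, 0.472, 0.2992]
tcp_rot: [-0.004, -0.128, 0.992, -0.006]
ft_force: [0.4, 0.1, -0.3]
finger_gap: 0.0124
t 0.6 saw mm [-264.5  628.5  299.2] F [ 0.4  0.1 -0.3] gap 0.0124 toolx [-1.    -0.029  0.009] tooly [-0.029  1.    -0.011]
```

```bash
python3 -m creep '[{"x":-0.9,"y":-3.9,"z":0,"ax":0,"ay":0,"az":1,"jaw":0},{"x":-0.9,"y":-3.9,"z":0,"ax":0,"ay":0,"az":0,"jaw":0},{"x":-0.9,"y":-3.9,"z":0,"ax":0,"ay":0,"az":0,"jaw":0},{"x":-0.9,"y":-3.9,"z":0,"ax":0,"ay":0,"az":0,"jaw":0},{"x":-0.9,"y":-3.9,"z":0,"ax":0,"ay":0,"az":0,"jaw":0},{"x":-0.9,"y":-3.9,"z":0,"ax":0,"ay":0,"az":0,"jaw":0},{"x":-0.9,"y":-3.9,"z":0,"ax":0,"ay":0,"az":0,"jaw":0},{"x":-0.9,"y":-3.9,"z":0,"ax":0,"ay":0,"az":0,"jaw":0},{"x":-0.9,"y":-3.9,"z":0,"ax":0,"ay":0,"az":0,"jaw":0},{"x":-0.9,"y":-3.9,"z":0,"ax":0,"ay":0,"az":0,"jaw":0},{"x":-0.9,"y":-3.9,"z":0,"ax":0,"ay":0,"az":0,"jaw":0},{"x":-0.9,"y":-3.9,"z":0,"ax":0,"ay":0,"az":0,"jaw":0},{"x":-0.9,"y":-3.9,"z":0,"ax":0,"ay":0,"az":0,"jaw":0},{"x":-0.9,"y":-3.9,"z":0,"ax":0,"ay":0,"az":0,"jaw":0}]'
python3 -c "from h import *; where()"
```

```text
time: 1.77
ee_pos: [0.4852, -0.0396, 0.3005]
tcp_rot: [-0.005, -0.13, 0.991, -0.006]
ft_force: [2.0, 0.9, 0.7]
finger_gap: 0.0001
t 1.7667 saw mm [-124.9   71.   300.5] F [2.  0.9 0.7] gap 0.0001 toolx [-0.999 -0.033  0.012] tooly [-0.033  0.999 -0.01 ]
```

```bash
python3 -m creep '[{"x":0,"y":-3.5,"z":0,"ax":0.5,"ay":0.6,"az":1.9,"jaw":0},{"x":0,"y":-3.5,"z":0,"ax":0,"ay":0,"az":0,"jaw":0},{"x":0,"y":0,"z":0,"ax":0,"ay":0,"az":0,"jaw":0},{"x":0,"y":0,"z":0,"ax":0,"ay":0,"az":0,"jaw":0}]'
python3 - <<'E'
from h import *
where(); i=eyes.camera_info("wrist"); cv2.imwrite("pics/w1.png",eyes.camera("wrist")); print({k:np.round(v,4).tolist() for k,v in i.items()})
P=np.array([[-44,118,171],[-44,-124,171],[-156,-124,171],[-156,118,171],[-138,-102,161],[-138,-18,161],[-62,-18,161],[-62,-102,161],[-130,105,190],[-70,105,190]])/1e3
print(proj(s2w(P,S),i).round(0).tolist())
E
```

```text
time: 2.1
ee_pos: [0.5045, -0.1188, 0.2978]
tcp_rot: [-0.012, -0.108, 0.994, -0.011]
ft_force: [0.9, 0.1, 0.1]
finger_gap: 0.0
t 2.1 saw mm [-124.1  -10.5  297.8] F [0.9 0.1 0.1] gap 0.0 toolx [-1.     0.012  0.027] tooly [ 0.012  1.    -0.019]
{'intrinsics': [[326.5796, 0.0, 256.3927], [0.0, 326.5796, 184.9618], [0.0, 0.0, 1.0]], 'eye': [0.4378, -0.1312, 0.4422], 'attitude': [0.0869, 0.6208, 0.7735, 0.0936]}
[[402.0, 266.0], [138.0, 267.0], [124.0, 146.0], [415.0, 143.0], [156.0, 164.0], [251.0, 163.0], [252.0, 244.0], [163.0, 244.0], [406.0, 179.0], [399.0, 249.0]]
```

View pics/w1.png

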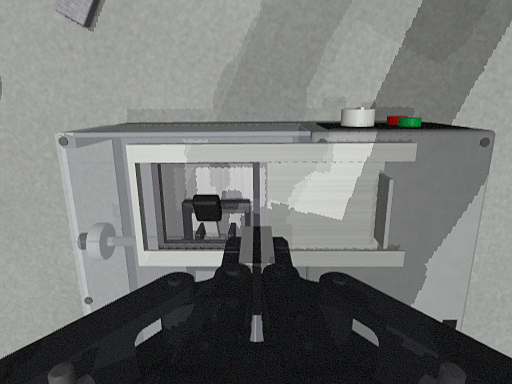

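The wrist view matches the predicted rail corners to within 1–3 px: (127,146), (139,266), (403,265) and (416,143). The lever pad is at (207,207), the shutter lip at (385,175–250), and the window is open. My tilt corrections went the wrong way, so I'll fix those, refine the pose and check the finger flare.

```bash
python3 - <<'E'
from h import *
i=eyes.camera_info("wrist"); t=manip.sense()
P=np.array([[-44,118,171],[-44,-124,171],[-156,-124,171],[-156,118,171]])/1e3
print(fit(P,np.array([[403,265],[139,266],[127,146],[416,143]]),i,S))
for z in (0,-.02,-.04,-.06,-.08): print(z,proj(t["ee_pos"]+rot(t["tcp_rot"]).apply([[0,-.02,z],[0,.02,z],[.011,0.02,z]]),i).round().tolist())
# pad prediction for lever q
for q in (0,.06,.12):
    a=.6-q; c=np.array([-.045-.062*np.cos(a)-.007*0,-.06,.1225+.062*np.sin(a)+.007*np.cos(a)]); c[0]+=.007*np.sin(a); print(q,c,proj(s2w(c,S),i).round())
E
python3 -m creep '[{"x":-1.2,"y":-2.5,"z":0,"ax":-1.1,"ay":-1.5,"az":-0.7,"jaw":0},{"x":-1.2,"y":-2.0,"z":2,"ax":0,"ay":0,"az":0,"jaw":0},{"x":0,"y":0,"z":3,"ax":0,"ay":0,"az":0,"jaw":0},{"x":0,"y":0,"z":0,"ax":0,"ay":0,"az":0,"jaw":0}]'
python3 -c "from h import *; where()"
```

```text
(array([ 0.62244991, -0.07895319,  0.22914218]), array([[ 0.3990519 ,  0.93647233],
       [ 0.10763522,  0.5034797 ],
       [-1.67160011, -0.44914248],
       [ 1.1490763 , -0.39092654]]))
0 [[216.0, 246.0], [299.0, 246.0], [300.0, 224.0]]
-0.02 [[210.0, 267.0], [305.0, 267.0], [306.0, 244.0]]
-0.04 [[203.0, 296.0], [313.0, 296.0], [314.0, 269.0]]
-0.06 [[192.0, 336.0], [324.0, 336.0], [326.0, 305.0]]
-0.08 [[177.0, 395.0], [340.0, 395.0], [344.0, 358.0]]
0 [-0.09221831 -0.06        0.16328518] [[205. 214.]]
0.06 [-0.09457899 -0.06        0.16038039] [[206. 211.]]
0.12 [-0.09676123 -0.06        0.15733927] [[206. 207.]]
time: 2.48
ee_pos: [0.5383, -0.1542, 0.2472]
tcp_rot: [0.001, -0.118, 0.993, 0.001]
ft_force: [-0.9, 0.1, -0.5]
finger_gap: 0.0001
t 2.4833 saw mm [-99.1 -52.7 247.2] F [-0.9  0.1 -0.5] gap 0.0001 toolx [-1.    -0.008 -0.001] tooly [-0.008  1.     0.001]
```

```bash
sed -i 's/^S=.*/S=np.array([.6226,-.0797,.2288])/' h.py; python3 -m creep '[{"x":0.2,"y":-0.65,"z":3,"ax":0,"ay":0,"az":-0.5,"jaw":0},{"x":0,"y":0,"z":2.8,"ax":0,"ay":0,"az":0,"jaw":0},{"x":0,"y":0,"z":0,"ax":0,"ay":0,"az":0,"jaw":0},{"x":0,"y":0,"z":0,"ax":0,"ay":0,"az":0,"jaw":0}]'
python3 - <<'E'
from h import *
where(); i=eyes.camera_info("wrist"); a=eyes.camera("wrist"); cv2.imwrite("pics/w2.png",cv2.resize(a[130:384,66:446],(760,508),interpolation=cv2.INTER_CUBIC))
t=manip.sense()
for z in (0,-.02,-.03,-.04,-.05,-.06): print(z,((proj(t["ee_pos"]+rot(t["tcp_rot"]).apply([[0,-.02,z],[.011,-.02,z],[.011,.02,z]]),i)-[66,130])*2).round().tolist())
P=np.array([[-138,-102,161],[-138,-18,161],[-62,-18,161],[-62,-102,161]])/1e3
print(((proj(s2w(P,S),i)-[66,130])*2).round().tolist())
E
```

```text
time: 2.82
ee_pos: [0.5376, -0.1563, 0.1918]
tcp_rot: [0.001, -0.125, 0.992, 0.001]
ft_force: [0.9, -0.7, 1.1]
finger_gap: 0.0002
t 2.8167 saw mm [-100.1  -55.3  191.8] F [ 0.9 -0.7  1.1] gap 0.0002 toolx [-1.    -0.022 -0.003] tooly [-0.022  1.     0.001]
0 [[299.0, 232.0], [298.0, 190.0], [468.0, 190.0]]
-0.02 [[288.0, 276.0], [286.0, 228.0], [480.0, 228.0]]
-0.03 [[281.0, 303.0], [279.0, 252.0], [488.0, 252.0]]
-0.04 [[273.0, 334.0], [270.0, 280.0], [497.0, 279.0]]
-0.05 [[264.0, 370.0], [260.0, 312.0], [508.0, 312.0]]
-0.06 [[252.0, 414.0], [248.0, 352.0], [520.0, 351.0]]
[[211.0, 47.0], [524.0, 54.0], [503.0, 301.0], [224.0, 296.0]]
```

View pics/w2.png

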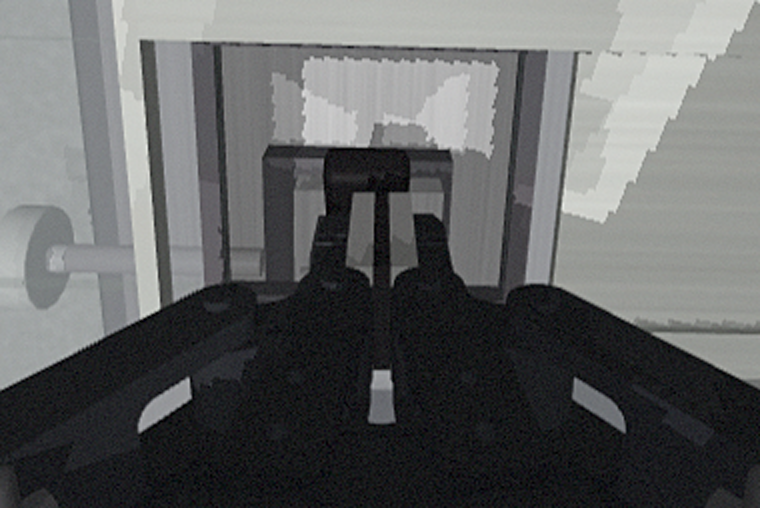

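The view shows the pad at (367,170) in the crop, centred in the window between trim edges at 222 and 505. The fingertips are about 30 mm wide. The knuckle flare starts about 40 mm behind the tip, so it stays above the trim. Next I'll centre and press down.

```bash
python3 -m creep '[{"x":0.1,"y":-0.5,"z":1.5,"ax":0,"ay":0,"az":1.0,"jaw":0},{"x":0,"y":0,"z":0.5,"ax":0,"ay":0,"az":0,"jaw":0},{"x":0,"y":0,"z":0,"ax":0,"ay":0,"az":0,"jaw":0}]'
python3 -c "from h import *; where()"
```

```text
time: 3.12
ee_pos: [0.5408, -0.16, 0.1792]
tcp_rot: [0.006, -0.118, 0.993, -0.001]
ft_force: [0.6, 0.1, 1.1]
finger_gap: 0.0001
t 3.1167 saw mm [-97.9 -59.7 179.2] F [0.6 0.1 1.1] gap 0.0001 toolx [-1.    -0.008 -0.011] tooly [-0.008  1.    -0.003]
```

```bash
python3 -m creep '[{"x":0.3,"y":0,"z":1.0,"ax":0,"ay":0.5,"az":0.4,"jaw":0},{"x":0,"y":0,"z":1.0,"ax":0,"ay":0,"az":0,"jaw":0},{"x":0,"y":0,"z":0.7,"ax":0,"ay":0,"az":0,"jaw":0},{"x":0,"y":0,"z":0.5,"ax":0,"ay":0,"az":0,"jaw":0},{"x":0,"y":0,"z":0.5,"ax":0,"ay":0,"az":0,"jaw":0}]'
python3 -c "from h import *; where()"
```

```text
time: 3.53
ee_pos: [0.5413, -0.1614, 0.1504]
tcp_rot: [0.007, -0.115, 0.993, -0.005]
ft_force: [-1.0, -0.4, 5.9]
finger_gap: 0.0003
t 3.5333 saw mm [-97.7 -61.1 150.4] F [-1.  -0.4  5.9] gap 0.0003 toolx [-1.    -0.002 -0.012] tooly [-0.001  1.    -0.011]
```

```bash
python3 -m creep '[{"x":0.1,"y":0.05,"z":0.6,"ax":0,"ay":0,"az":0,"jaw":0},{"x":0.1,"y":0.05,"z":0.6,"ax":0,"ay":0,"az":0,"jaw":0},{"x":0.1,"y":0,"z":0.5,"ax":0,"ay":0,"az":0,"jaw":0},{"x":0,"y":0,"z":0.4,"ax":0,"ay":0,"az":0,"jaw":0}]'
python3 -c "from h import *; where()"
```

```text
time: 3.87
ee_pos: [0.5389, -0.1619, 0.1337]
tcp_rot: [0.009, -0.115, 0.993, -0.007]
ft_force: [-3.1, 1.2, 5.8]
finger_gap: 0.0001
t 3.8667 saw mm [-100.1  -61.1  133.7] F [-3.1  1.2  5.8] gap 0.0001 toolx [-1.    -0.002 -0.016] tooly [-0.002  1.    -0.017]
```

```bash
python3 -m creep '[{"x":0,"y":0,"z":0.4,"ax":0,"ay":0,"az":0,"jaw":0},{"x":0,"y":0,"z":0.4,"ax":0,"ay":0,"az":0,"jaw":0},{"x":0,"y":0,"z":0.4,"ax":0,"ay":0,"az":0,"jaw":0}]'
python3 -c "from h import *; where()"
```

```text
time: 4.12
ee_pos: [0.5385, -0.1622, 0.1288]
tcp_rot: [0.011, -0.115, 0.993, -0.009]
ft_force: [-13.9, 4.0, 35.8]
finger_gap: -0.0001
t 4.1167 saw mm [-100.6  -61.3  128.8] F [-13.9   4.   35.8] gap -0.0001 toolx [-1.    -0.002 -0.019] tooly [-0.001  1.    -0.021]
```

```bash
python3 -m creep '[{"x":0,"y":0,"z":0.2,"ax":0,"ay":0,"az":0,"jaw":0},{"x":0,"y":0,"z":0.2,"ax":0,"ay":0,"az":0,"jaw":0},{"x":0,"y":0,"z":0.2,"ax":0,"ay":0,"az":0,"jaw":0},{"x":0,"y":0,"z":0.1,"ax":0,"ay":0,"az":0,"jaw":0}]'
python3 -c "from h import *; where()"
python3 -m creep '[{"x":0,"y":0.1,"z":-1.0,"ax":0,"ay":0,"az":0,"jaw":0},{"x":0,"y":0,"z":-2.5,"ax":0,"ay":0,"az":0,"jaw":0},{"x":0,"y":0,"z":-2.5,"ax":0,"ay":0,"az":0,"jaw":0},{"x":0,"y":0,"z":-2.5,"ax":0,"ay":0,"az":0,"jaw":0},{"x":0,"y":0,"z":-3,"ax":-1.2,"ay":1.0,"az":0,"jaw":0},{"x":0,"y":0,"z":0,"ax":0,"ay":0,"az":0,"jaw":0}]'
python3 -c "from h import *; where()"
```

```text
time: 4.45
ee_pos: [0.5389, -0.1622, 0.1297]
tcp_rot: [0.014, -0.115, 0.993, -0.011]
ft_force: [-1.1, 1.3, 1.2]
finger_gap: 0.0
t 4.45 saw mm [-100.3  -61.4  129.7] F [-1.1  1.3  1.2] gap 0.0 toolx [-1.    -0.002 -0.025] tooly [-0.002  1.    -0.025]
time: 4.95
ee_pos: [0.533, -0.1573, 0.251]
tcp_rot: [0.002, -0.116, 0.993, -0.001]
ft_force: [-0.9, 0.4, -0.2]
finger_gap: -0.0
t 4.95 saw mm [-104.9  -55.2  251. ] F [-0.9  0.4 -0.2] gap -0.0 toolx [-1.    -0.003 -0.004] tooly [-0.003  1.    -0.002]
```

```bash
python3 -m creep '[{"x":0,"y":3.9,"z":-0.5,"ax":0,"ay":0,"az":0,"jaw":0},{"x":0,"y":3.9,"z":0,"ax":0,"ay":0,"az":0,"jaw":0},{"x":0,"y":3.9,"z":0,"ax":0,"ay":0,"az":0,"jaw":0},{"x":0,"y":3.5,"z":0,"ax":0,"ay":0,"az":0,"jaw":0},{"x":0,"y":2,"z":0,"ax":0,"ay":0,"az":0,"jaw":0},{"x":0,"y":0,"z":0,"ax":0,"ay":0,"az":0,"jaw":0},{"x":0,"y":0,"z":0,"ax":0,"ay":0,"az":0,"jaw":0}]'
python3 - <<'E'
from h import *
where(); i=eyes.camera_info("wrist"); a=eyes.camera("wrist"); cv2.imwrite("pics/w3.png",cv2.resize(a[60:320],(768,390),interpolation=cv2.INTER_CUBIC))
f=lambda P:((proj(s2w(np.array(P),S),i)-[0,60])*1.5).round().tolist()
for q in (0.5,.55,.6):
    a=.6-q; print(q,f([[-.045-.062*np.cos(a)-.015+.007*np.sin(a),y,.1225+.062*np.sin(a)+.007*np.cos(a)] for y in (-.072,-.048)]))
print("lip open",f([[-.13,.105,.19],[-.07,.105,.19]]),"s=.015",f([[-.13,.09,.19],[-.07,.09,.19]]))
E
```

```text
time: 5.53
ee_pos: [0.4949, 0.0154, 0.2604]
tcp_rot: [0.006, -0.113, 0.994, -0.002]
ft_force: [-0.2, -0.5, -0.6]
finger_gap: -0.0001
t 5.5333 saw mm [-102.8  121.6  260.4] F [-0.2 -0.5 -0.6] gap -0.0001 toolx [-1.     0.001 -0.012] tooly [ 0.001  1.    -0.005]
0.5 [[37.0, 144.0], [80.0, 143.0]]
0.55 [[41.0, 141.0], [84.0, 141.0]]
0.6 [[44.0, 140.0], [87.0, 139.0]]
lip open [[349.0, 148.0], [352.0, 271.0]] s=.015 [[315.0, 148.0], [320.0, 271.0]]
```

View pics/w3.png

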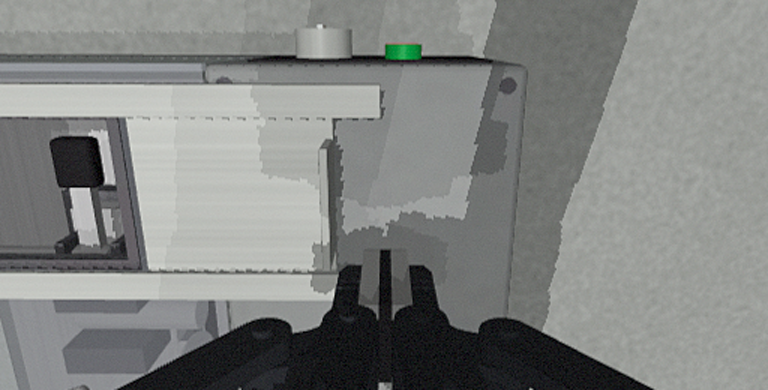

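The pad now looks level at (77,162), deep below the window, which matches the 36 N stop I felt at z = 129 mm. The lip is at (325,140–270), which puts the shutter about 12 mm along. The fingers are clear to its left, so I'll descend.

```bash
python3 -m creep '[{"x":0,"y":0.5,"z":2.5,"ax":0,"ay":0.6,"az":0,"jaw":0},{"x":0,"y":0,"z":2.5,"ax":0,"ay":0,"az":0,"jaw":0},{"x":0,"y":0,"z":2,"ax":0,"ay":0,"az":0,"jaw":0},{"x":0,"y":0,"z":1.0,"ax":0,"ay":0,"az":0,"jaw":0},{"x":0,"y":0,"z":0,"ax":0,"ay":0,"az":0,"jaw":0}]'
python3 -c "from h import *; where()"
```

```text
time: 6.0
ee_pos: [0.4972, 0.0154, 0.1794]
tcp_rot: [0.003, -0.11, 0.994, -0.003]
ft_force: [0.1, -0.1, 0.1]
finger_gap: -0.0003
t 6.0 saw mm [-100.5  121.1  179.4] F [ 0.1 -0.1  0.1] gap -0.0003 toolx [-1.     0.008 -0.006] tooly [ 0.008  1.    -0.007]
```

Next I'll go down about 9 mm, then push gently.

```bash
python3 -m creep '[{"x":0,"y":0,"z":0.7,"ax":-0.4,"ay":-0.3,"az":-0.4,"jaw":0},{"x":0,"y":-0.2,"z":0.3,"ax":0,"ay":0,"az":0,"jaw":0},{"x":0,"y":-0.7,"z":0,"ax":0,"ay":0,"az":0,"jaw":0},{"x":0,"y":-0.7,"z":0,"ax":0,"ay":0,"az":0,"jaw":0},{"x":0,"y":-0.7,"z":0,"ax":0,"ay":0,"az":0,"jaw":0}]'
python3 -c "from h import *; where()"
```

```text
time: 6.42
ee_pos: [0.5039, -0.0095, 0.1709]
tcp_rot: [0.007, -0.114, 0.994, 0.002]
ft_force: [-0.6, 1.9, -0.5]
finger_gap: 0.0001
t 6.4167 saw mm [-99.7  95.3 170.9] F [-0.6  1.9 -0.5] gap 0.0001 toolx [-1.     0.001 -0.014] tooly [0.001 1.    0.002]
```

```bash
python3 -m creep '[{"x":0,"y":-1.0,"z":0,"ax":0,"ay":0.4,"az":0,"jaw":0},{"x":0,"y":-1.0,"z":0,"ax":0,"ay":0,"az":0,"jaw":0},{"x":0,"y":-1.0,"z":0,"ax":0,"ay":0,"az":0,"jaw":0},{"x":0,"y":-1.0,"z":0,"ax":0,"ay":0,"az":0,"jaw":0},{"x":0,"y":-1.0,"z":0,"ax":0,"ay":0,"az":0,"jaw":0}]'
python3 -c "from h import *; where()"
```

```text
time: 6.83
ee_pos: [0.5165, -0.0631, 0.1721]
tcp_rot: [0.003, -0.114, 0.994, 0.002]
ft_force: [-0.2, 2.1, -0.8]
finger_gap: -0.0002
t 6.8333 saw mm [-99.6  40.2 172.1] F [-0.2  2.1 -0.8] gap -0.0002 toolx [-1.     0.001 -0.007] tooly [0.001 1.    0.003]
```

```bash
python3 -m creep '[{"x":0,"y":-0.8,"z":0.1,"ax":0,"ay":0,"az":0,"jaw":0},{"x":0,"y":-0.8,"z":0,"ax":0,"ay":0,"az":0,"jaw":0},{"x":0,"y":-0.6,"z":0,"ax":0,"ay":0,"az":0,"jaw":0}]'
python3 -c "from h import *; where()"
```

```text
time: 7.08
ee_pos: [0.5225, -0.0884, 0.1713]
tcp_rot: [0.004, -0.113, 0.994, 0.002]
ft_force: [0.5, 2.4, -0.1]
finger_gap: -0.0002
t 7.0833 saw mm [-99.4  14.2 171.3] F [ 0.5  2.4 -0.1] gap -0.0002 toolx [-1.     0.003 -0.008] tooly [0.003 1.    0.002]
```

```bash
python3 -m creep '[{"x":0,"y":-0.4,"z":0,"ax":0,"ay":0,"az":0,"jaw":0},{"x":0,"y":-0.3,"z":0,"ax":0,"ay":0,"az":0,"jaw":0},{"x":0,"y":-0.3,"z":0,"ax":0,"ay":0,"az":0,"jaw":0}]'
python3 -c "from h import *; where()"
```

```text
time: 7.33
ee_pos: [0.5248, -0.0987, 0.1713]
tcp_rot: [0.004, -0.112, 0.994, 0.004]
ft_force: [-5.2, 16.7, 5.6]
finger_gap: -0.0001
t 7.3333 saw mm [-99.5   3.7 171.3] F [-5.2 16.7  5.6] gap -0.0001 toolx [-1.     0.004 -0.009] tooly [0.003 1.    0.006]
```

```bash
python3 -m creep '[{"x":0,"y":-0.15,"z":0,"ax":0,"ay":0,"az":0,"jaw":0},{"x":0,"y":-0.15,"z":0,"ax":0,"ay":0,"az":0,"jaw":0},{"x":0,"y":-0.15,"z":0,"ax":0,"ay":0,"az":0,"jaw":0},{"x":0,"y":-0.1,"z":0,"ax":0,"ay":0,"az":0,"jaw":0}]'
python3 -c "from h import *; where()"
python3 -m creep '[{"x":0,"y":0.8,"z":0,"ax":0,"ay":0,"az":0,"jaw":0},{"x":0,"y":1.0,"z":-0.3,"ax":0,"ay":0,"az":0,"jaw":0},{"x":0,"y":1.0,"z":-2,"ax":0,"ay":0,"az":0,"jaw":0},{"x":0,"y":1,"z":-3,"ax":0,"ay":0,"az":0,"jaw":0},{"x":0,"y":1,"z":-3,"ax":0,"ay":0,"az":0,"jaw":0},{"x":0,"y":1,"z":-2,"ax":0,"ay":0,"az":0,"jaw":0},{"x":0,"y":0,"z":0,"ax":0,"ay":0,"az":0,"jaw":0},{"x":0,"y":0,"z":0,"ax":0,"ay":0,"az":0,"jaw":0}]'
python3 - <<'E'
from h import *
where(); i=eyes.camera_info("wrist"); a=eyes.camera("wrist"); cv2.imwrite("pics/w4.png",cv2.resize(a[60:320],(768,390),interpolation=cv2.INTER_CUBIC))
f=lambda P:((proj(s2w(np.array(P),S),i)-[0,60])*1.5).round().tolist()
print("lip closed",f([[-.13,-.01,.19],[-.07,-.01,.19]]),f([[-.13,-.003,.19],[-.07,-.003,.19]]),"stop",f([[-.15,-.118,.171],[-.05,-.118,.171]]))
E
```

```text
time: 7.67
ee_pos: [0.5247, -0.098, 0.1716]
tcp_rot: [0.004, -0.115, 0.993, 0.011]
ft_force: [-0.8, 4.0, -0.6]
finger_gap: 0.0002
t 7.6667 saw mm [-99.5   4.4 171.6] F [-0.8  4.  -0.6] gap 0.0002 toolx [-1.    -0.001 -0.01 ] tooly [-0.001  1.     0.02 ]
time: 8.33
ee_pos: [0.5086, -0.0383, 0.2805]
tcp_rot: [0.004, -0.116, 0.993, 0.008]
ft_force: [0.4, 0.2, 0.6]
finger_gap: -0.0001
t 8.3333 saw mm [-101.6   66.2  280.5] F [0.4 0.2 0.6] gap -0.0001 toolx [-1.    -0.003 -0.009] tooly [-0.003  1.     0.016]
lip closed [[223.0, 137.0], [234.0, 253.0]] [[238.0, 137.0], [248.0, 253.0]] stop [[14.0, 91.0], [52.0, 272.0]]
```

View pics/w4.png

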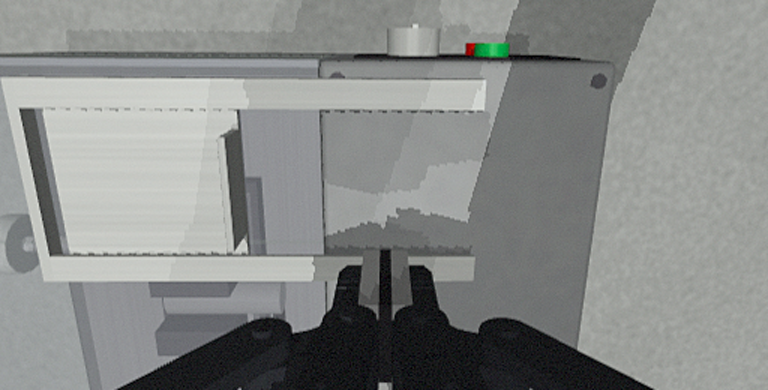

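The shutter is at the right end of its rails. The lip's top edge is at px (228,137) to (237,253), against a predicted (223,137) to (234,253) for closed. The fingers are clear of everything, so I'm handing in.

```bash
python3 -c "
from bench import workorder; print(workorder.finish_job())"
```

```text
the job is handed in; nothing more can be done
None
```

I pressed the cam lever down through the open window, drew back out, pushed the shutter closed by its lip and handed the job in. The robot's clock read about 8.4 s; no verdict was reported.

- **Lever:** it met a hard stop of about 36 N with the fingertips at saw z = 129 mm, where 129.5 mm is fully down. In the picture taken afterwards the pad looked level. Its pixels were 7–10 px to the side of my prediction, which I put down to a few millimetres of calibration error.
- **Shutter:** it met its stop at about 17 N, with the fingers where a closed lip should put them. In the last picture the lip's edge was 3–5 px, or about 2 mm, from its predicted closed position.
- **Clearance:** the tool was about 280 mm above the bench at the end, touching nothing. I saw no sign of touching the guard; the only clear force readings came from the lever and the lip.
- **Not checked:** I had no way to measure the jaw's force on the bar. I also did not look again at the lever once the shutter covered it, or recheck the bar and the bystanders.
- **Faults on the way:** the first move command was refused because its rows left out some keys. One small tilt correction went the wrong way and I then reversed it. Neither disturbed anything.

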